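# Lay the carved owl on its back against the bench stop

### The arm

A 7-joint arm with a two-finger parallel gripper is mounted at the origin on the work surface. World frame = base frame: x ahead of the robot, y to its left, z up, the work surface at z = 0. Lengths are in mm, angles in rad, forces in N, time in s.
With the tool pointing down it reaches from about 400 to 875 mm from the base axis. Payload 4.4 kg.
Tool frame: the origin (TCP) lies between the finger pads; the fingertips stand 17 mm ahead of it and the grasp point (between the pads) lies 2 mm behind it; z points along the fingers, y is the line along which they close (so a half turn about z gives the same grasp; the last joint's range is limited). The gripper opens to 85 mm and grips with 20 to 120 N. Pads are 22 mm wide; open, the fingers measure 114 mm over their backs; the gripper's body (76 mm by 85 mm) begins 54 mm behind the grasp point. The pads swing forward as they close: fully open they stand 13 mm farther back than shut.
Start: joints at [-1.296, 0.628, 0.038, 1.517, -0.027, 0.996, -0.02], TCP at [217.234, 612.639, 248.313] pointing down, gripper open.
Joint ranges: [-3.06, 3.06], [-0.37, 2.12], [-1.25, 1.32], [0.18, 2.47], [-1.1, 4.24], [0.23, 1.98], [-2.94, 2.94]. Speed limits (rad/s): [2.57, 2.57, 3.14, 3.14, 3.14, 3.14, 3.14].

### API

Orientations are given as [roll, pitch, yaw] about the fixed x, y, z axes, in that order (R = Rz(yaw) Ry(pitch) Rx(roll)).
In Python, from cell import sensors, get_image, ctrl gives the robot as it stands.
- The arm moves only by the tool send_rows, never from a script. Its argument "series" is a list of rows, each a list of 3 entries, a list of its own where there are three numbers: the finger opening in mm, from 0 to 85.4, then the shift along the world's x, y, z in units of 60 mm (1.0 is 60 mm), then the turn, a rotation vector about the world's x, y, z in units of 5 degrees (1.0 is 5 degrees). A call has 1 to 8 rows; each row shifts and turns the commanded pose from where the row before left it; what a row does not reach is not made up. A row lasts 1/8 s, in which the tool goes at most 62.5 mm and 10.7 degrees, less where a joint would pass 70% of its speed; a pose out of reach is approached as far as the arm can. A call is refused whole if a number of a shift passes 1 or a number of a turn 1, either way. A call with a gripper value outside its range is refused whole. The fingers move at their own pace and stop on an object; the grip force is fixed at half the most. Time passes only in rows, so rows that do not move let the fingers close. It gives the time, the measured TCP pose, the force, the opening and the grip force at its end, in the units of the state.
- sensors.read_state(): the state, without advancing time (a new reading comes with each control period).
- get_image(name): name is "scene" or "top" or "wrist"; returns a dict with "img" (400x640x3 uint8, red, green, blue), "depth" (400x640 float32, mm along the optical axis (not along the pixel's ray), 0 where there is no reading), "vfov" (degrees; the focal length in pixels is half the picture's height over the tangent of half this angle, whatever the lens; pixels are square), "cx", "cy" (the principal point, pixels), "k1" (the pictures are not rectified: a ray, as slopes to the right and down, at radius r is drawn at 1 + k1 r^2 times it, then the intrinsics apply), "world_to_cam" (4x4, takes a point from world to camera coordinates). Camera axes: x right, y down, z forward; pixel columns grow to the right and rows downward; lengths in mm; the calibration is good to about 2 mm. A picture is of the moment at which its call begins.
- ctrl.finish_job(): hands the job in; it is judged then, once.
The state is a dict: "clock": time; "qpos": joint angles; "qd": joint speeds; "tau": joint torques, N m; "eef_pos": TCP position; "tool_rot": TCP orientation; "force": force on the tool from outside, world axes, zero at the start; "torque": the same for the moment, N m; "width": finger opening in mm; "gripper_force": force on a finger pad.
Only numpy, scipy, OpenCV 4.12 (cv2) and the standard library are available. Lean on these libraries where they do the work, as an engineer would, in place of code of your own. Each camera call takes 0.05 s, during which the arm holds its last target. There are 200 camera calls.

### The job

The half-carved wooden owl stands upright on the bench board. Push it over backwards, so that it lies on its flat back on the board with the carved face up and its head towards the dark stop, then push it along by its foot end until the head end sits snug and square against the stop. Only push it, never pick it up, and leave everything else on the bench where it is.

Things in the scene. Friction and masses are not known exactly. Their poses are not given: they have to be found in the camera images.
- owl: Pale half-carved wooden owl, loose block 55 mm deep (x), 66 wide (y), 160 tall (z), 0.2-0.42 kg, standing on the board. Origin: centre of its underside. Flat plain back at x=+27.5 mm, facing roughly the stop. Carved face at x=-25 mm, its two round eyes 3 mm proud, 122 mm up. Both ends flat. Pushed high on the face it tips over its back lower edge; past 19 degrees it falls by itself.
- owl_head (a point): centre of the owl's flat head end, 160 mm above its origin along its z; same axes as the owl
- owl_mid (a point): point on the owl's centre line, 80 mm above its origin along its z; near its centre of mass; same axes as the owl. Tipped over, the owl lies some 30 to 70 mm short of the stop and slides on a push of 1 to 5 N
- board: Plywood board fixed to the table, 360 mm (x) by 180 mm (y), 20 mm thick, with a dark wooden stop bar across its +x end: 30 mm thick, as long as the board is wide, 40 mm above the board's top (60 mm above the table). Origin: centre of its underside, on the table. x points from the owl towards the stop.
- stop_face (a point): middle of the stop bar's inner face, 145 mm from the board's origin along its x, 40 mm above the table; same axes as the board
- gouge_a: Bystander: carving gouge with turned wooden handle, 205 mm long (its x), 28 mm thick, lying on the table along the board's +y side about 40 mm from its edge. Origin: on the table, under the front end of the handle.
- gouge_b: Bystander: wider gouge, 205 mm long (its x), 28 mm thick, lying on the table at the left. Origin: on the table, under the front end of the handle.
- bird: Bystander: small turned wooden bird, 48 mm across, 88 mm tall, standing on the table at the board's -y side, about 40 mm from its edge. Origin: centre of its underside.
- mallet: Bystander: round dark carver's mallet lying on the table, about 260 mm long (its x), 86 mm high, handle towards -x. Origin: on the table, 20 mm from the handle side of the head.
- mug: Bystander: blue mug, 80 mm across, 90 mm tall, handle at its +y. Origin: centre of its underside.
- glue: Bystander: yellow glue bottle, 60 mm across, 160 mm tall. Origin: centre of its underside.
- grinder: Bystander: cordless angle grinder lying at the left, about 340 mm long (its x), 75 mm high. Origin: on the table under its middle.
Mind the look-alikes: they are no part of the job. Leave any orange or turquoise look-alike of the owl alone.

How it is judged (in metres and radians):
On the way:
1. the owl lies at rest on its flat back on the board, carved face up, head towards the stop (angle between owl's own x axis and vertical above 2.99 rad and z of owl_mid in the frame of board between 0.038 and 0.056 m and x of owl_head in the frame of board above 0 m and y of owl_mid in the frame of board between -0.09 and 0.09 m and linear speed of owl below 0.02 m/s and angular speed of owl below 0.15 rad/s), for 0.2 s.
At the end, for the whole second after the job is handed in: The owl lies at rest on its back on the board (within about 9 degrees of flat, centre over the board), carved face up, its head end within 6 mm of the stop's inner face and its length within 0.1 rad of the board's x axis (all of step 1 and x of owl_head in the frame of board between 0.139 and 0.15 m and angle between the z axis of owl and the x axis of board, either way round below 0.1 rad); the robot touches nothing.
It fails at once if the owl is lifted off the board: the centre of its foot end or its middle rises about 20 mm or more above what tipping it over gives (height (world z) of owl above 0.07 m or height (world z) of owl_mid above 0.127 m).
It fails at once if another thing on the bench is moved more than 25 mm or knocked over (distance of any of gouge_a, gouge_b, bird, mallet, mug, glue, grinder from where it was at the start of the episode above 0.025 m or angle between any of bird, mug, glue's own z axis and vertical above 0.4 rad).
It also fails if it takes over 58 s, if anything falls off the work surface, if the arm or the gripper's body presses on something with over 40 N, if the wrist force passes 120 N, or if a joint passes its speed limit or range.

## Working session

There is one attempt and no reset: what is moved stays moved. The work goes in short steps, Python scripts to look and compute and a tool call to move; the robot and the scene stay as the last step left them, time stands still between calls to the robot, and variables do not carry over. Pictures are saved under pics/ and viewed, at most 10 in all, crops included, and the job is handed in when it is done.

Besides the shell and the picture viewer there is one more tool, called after ">>>" as name(argument=value, ...) on one line, values as JSON. send_rows: Moves the arm, as the interface text tells. Its arguments: {"type":"object","properties":{"series":{"type":"array"}},"required":["series"]}

```bash
mkdir -p pics; ls
python3 - <<'E'
from cell import sensors,get_image
import cv2,numpy as np
s=sensors.read_state();print({k:np.round(s[k],3) for k in('clock','eef_pos','tool_rot','force','width')})
for n in('scene','top'):
    d=get_image(n);cv2.imwrite(f'pics/{n}0.png',d['img'][...,::-1]);np.savez(f'{n}0.npz',**d)
    print(n,d['vfov'],d['cx'],d['cy'],d['k1'],np.round(d['world_to_cam'],3).tolist())
E
```

```text
pics
{'clock': np.float64(0.0), 'eef_pos': array([217.039, 612.075, 247.383]), 'tool_rot': array([-3.14 ,  0.   ,  2.801]), 'force': array([0.118, 0.019, 0.435]), 'width': np.float64(85.288)}
scene 57.47859768745869 314.853699249518 195.2137813761194 -0.03874539507298548 [[-0.808, 0.588, -0.01, 393.514], [0.504, 0.683, -0.528, -273.082], [-0.303, -0.432, -0.849, 1403.469], [0.0, 0.0, 0.0, 1.0]]
top 48.10035889365471 315.0482639644537 201.19086692917787 -0.12325330867723752 [[-0.006, -1.0, 0.001, 90.471], [-0.989, 0.006, -0.148, 568.761], [0.148, -0.001, -0.989, 1429.071], [0.0, 0.0, 0.0, 1.0]]
```

View pics/scene0.png

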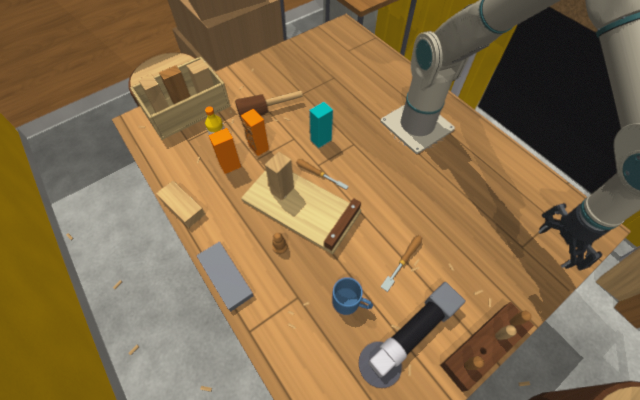

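View pics/top0.png

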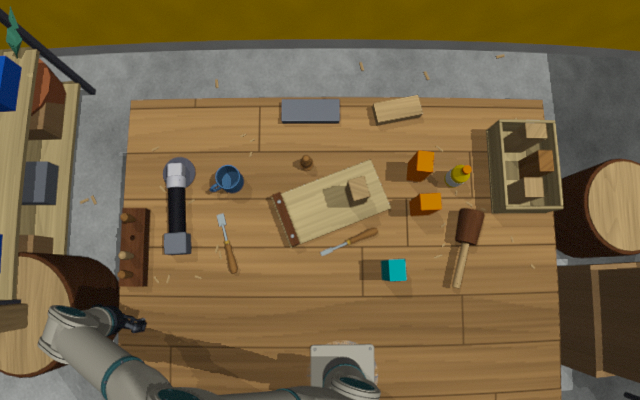

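The pale owl stands on the board at top (359,190) and scene (280,178). Its look-alikes are orange at top (422,162) and (427,203), and turquoise at (395,270). Only the pale one is on the board. The dark stop is at top (285,217), and I'll confirm the owl in a crop while measuring.

```bash
cat > h.py <<'E'
import numpy as np,cv2
def cloud(d):
    h,w=d['depth'].shape;f=h/2/np.tan(np.radians(float(d['vfov']))/2)
    K=np.array([[f,0,float(d['cx'])],[0,f,float(d['cy'])],[0,0,1.]])
    v,u=np.mgrid[:h,:w];p=np.stack([u,v],-1).reshape(-1,1,2).astype(np.float64)
    n=cv2.undistortPoints(p,K,np.array([float(d['k1']),0,0,0])).reshape(h,w,2)
    z=d['depth'].astype(float);c=np.dstack([n*z[...,None],z])
    T=np.array(d['world_to_cam']);P=(c-T[:3,3])@T[:3,:3]
    P[z==0]=np.nan
    return P
def rect(P,m):
    q=P[m][:,:2].astype(np.float32);r=cv2.minAreaRect(q);return len(q),np.round(r[0],1),np.round(r[1],1),round(r[2],1),np.round(cv2.boxPoints(r)).tolist()
E
python3 - <<'E'
import numpy as np,cv2
from h import *
out=[]
for n in('top','scene'):
    d=np.load(n+'0.npz');P=cloud(d);Z=P[...,2];im=d['img']
    print(n,'table z',np.nanmedian(Z))
    def comp(m,u,v):
        m=cv2.morphologyEx(m.astype(np.uint8),cv2.MORPH_OPEN,np.ones((2,2)));l=cv2.connectedComponents(m,connectivity=4)[1];return l==l[v,u] if l[v,u] else m>9
    (ou,ov,bu,bv,su,sv,gu,gv)=(359,183,320,203,285,217,306,162) if n=='top' else (279,160,300,225,343,225,279,241)
    for nm,m in (('owltop',comp((Z>165)&(Z<195),ou,ov)),('board',comp((Z>12)&(Z<28),bu,bv)),('stop',comp((Z>52)&(Z<68),su,sv)),('bird',comp((Z>15)&(Z<110),gu,gv))):
        if m.any(): print(nm,np.round(np.nanmedian(Z[m]),1),*rect(P,m))
    x,y=(300,120) if n=='top' else (220,130)
    out.append(cv2.resize(im[y:y+130,x:x+150],None,fx=2.6,fy=2.6,interpolation=cv2.INTER_CUBIC))
cv2.imwrite('pics/crop.png',np.hstack(out)[...,::-1])
E
```

```text
top table z -5.474932929317258
owltop 178.4 367 [600.4 -55.7] [79.7 75.8] 18.7 [[550.0, -33.0], [575.0, -104.0], [650.0, -79.0], [626.0, -7.0]]
board 18.7 4441 [572.8  11.7] [179.9 326.2] 21.5 [[429.0, 131.0], [549.0, -173.0], [716.0, -107.0], [597.0, 196.0]]
stop 58.7 499 [513.2 181.3] [185.   29.5] 21.0 [[421.0, 162.0], [432.0, 134.0], [605.0, 201.0], [594.0, 228.0]]
bird 56.8 123 [700.  109.5] [27.2 44.2] 28.8 [[677.0, 122.0], [699.0, 84.0], [723.0, 97.0], [701.0, 135.0]]
scene table z -2.9221309770590533
owltop 179.1 373 [546.  -71.8] [182.4  65.6] 32.0 [[451.0, -92.0], [486.0, -148.0], [641.0, -51.0], [606.0, 4.0]]
board 19.6 3794 [601.3  26.1] [181.1 327.6] 29.4 [[442.0, 124.0], [603.0, -161.0], [761.0, -72.0], [600.0, 213.0]]
stop 59.0 529 [500.6 173.4] [211.2  24.5] 23.6 [[399.0, 142.0], [409.0, 120.0], [602.0, 204.0], [592.0, 227.0]]
bird 55.0 174 [698.1 113.3] [58.3 24.8] 31.7 [[667.0, 109.0], [680.0, 87.0], [729.0, 118.0], [716.0, 139.0]]
```

View pics/crop.png

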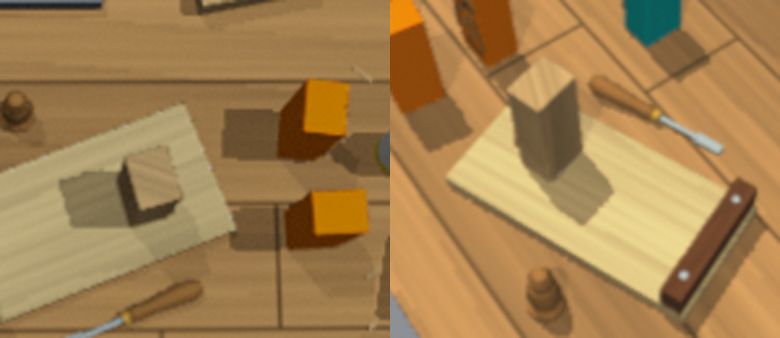

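The crop confirms it: the pale plain block on the board is the owl. Its back faces the dark stop, and the bird and gouge lie beside the board. Next I refine the owl's top face by casting rays onto z=180.

```bash
cat >> h.py <<'E'
def rays(d,uv,z):
    h=d['depth'].shape[0];f=h/2/np.tan(np.radians(float(d['vfov']))/2)
    K=np.array([[f,0,float(d['cx'])],[0,f,float(d['cy'])],[0,0,1.]])
    n=cv2.undistortPoints(np.asarray(uv,float).reshape(-1,1,2),K,np.array([float(d['k1']),0,0,0])).reshape(-1,2)
    T=np.array(d['world_to_cam']);R=T[:3,:3];C=-R.T@T[:3,3]
    D=np.c_[n,np.ones(len(n))]@R;return (C+D*((z-C[2])/D[:,2])[:,None])[:,:2]
def onplane(d,m,z):
    c=max(cv2.findContours(m.astype(np.uint8),cv2.RETR_EXTERNAL,cv2.CHAIN_APPROX_NONE)[0],key=cv2.contourArea)
    r=cv2.minAreaRect(rays(d,c,z).astype(np.float32));return int(m.sum()),np.round(r[0],1),np.round(r[1],1),round(r[2],1),np.round(cv2.boxPoints(r)).tolist()
E
python3 - <<'E'
from h import *
for n,(u0,u1,v0,v1),seed in(('top',(335,385,165,220),(358,185)),('scene',(255,305,145,215),(279,163))):
    d=np.load(n+'0.npz');Z=cloud(d)[...,2];g=d['img'].astype(int).sum(2)
    s=g[seed[1]-2:seed[1]+3,seed[0]-2:seed[0]+3].mean()
    m=np.zeros(g.shape,bool);w=np.s_[v0:v1,u0:u1]
    m[w]=(Z[w]>110)&(g[w]>0.78*s)
    m=cv2.morphologyEx(m.astype(np.uint8),cv2.MORPH_OPEN,np.ones((3,3)))
    l=cv2.connectedComponents(m)[1];m=l==l[seed[1],seed[0]]
    print(n,'owltop',*onplane(d,m,180))
    hsv=cv2.cvtColor(d['img'],cv2.COLOR_RGB2HSV)
    P=cloud(d)
    b=(np.abs(Z-58)<12)&(g<250);l,_,st,ct=cv2.connectedComponentsWithStats(cv2.morphologyEx(b.astype(np.uint8),cv2.MORPH_OPEN,np.ones((2,2))))[:4] if 0 else (None,)*4
    k,lab=cv2.connectedComponents(b.astype(np.uint8));su,sv=(287,222) if n=='top' else (335,235)
    sub=lab[sv-4:sv+5,su-4:su+5];i=np.bincount(sub[sub>0]).argmax() if (sub>0).any() else 0
    if i: print('stop',*onplane(d,lab==i,60))
E
```

```text
top owltop 335 [588.3 -42.9] [64.5 49.3] 14.0 [[551.0, -27.0], [563.0, -75.0], [626.0, -59.0], [614.0, -11.0]]
stop 452 [509.3 182.7] [180.2  28. ] 21.1 [[420.0, 163.0], [430.0, 137.0], [598.0, 202.0], [588.0, 228.0]]
scene owltop 280 [591.2 -44.8] [63.8 48.8] 16.5 [[554.0, -30.0], [568.0, -77.0], [629.0, -59.0], [615.0, -12.0]]
stop 437 [516.  186.4] [182.5  30.3] 22.2 [[426.0, 166.0], [437.0, 138.0], [606.0, 207.0], [595.0, 235.0]]
```

>>> send_rows(series=[[30,[0.4,-0.75,0.1],[0,0,-0.7]],[30,[0.4,-0.75,0.1],[0,0,-0.7]],[30,[0.4,-0.75,0.1],[0,0,-0.7]],[30,[0.4,-0.75,0.1],[0,0,-0.7]],[30,[0.4,-0.75,0],[0,0,-0.7]],[30,[0.4,-0.75,0],[0,0,-0.7]],[30,[0.4,-0.75,0],[0,0,-0.7]],[30,[0.4,-0.75,0],[0,0,-0.7]]])

```text
clock: 1.1
eef_pos: [409.7, 251.1, 272.2]
tool_rot: [-3.141, -0.0, 2.31]
force: [0.7, 0.3, 0.4]
width: 29.9
gripper_force: 0.0
```

>>> send_rows(series=[[30,[0.4,-0.75,0],[0,0,-0.7]],[30,[0.4,-0.75,0],[0,0,-0.7]],[30,[0.4,-0.75,0],[0,0,-0.7]],[30,[0.4,-0.75,0],[0,0,-0.7]],[30,[0.4,-0.75,0],[0,0,-0.7]],[30,[0.4,-0.75,0],[0,0,-0.7]],[30,[0.4,-0.75,0],[0,0,-0.7]],[30,[0.4,-0.75,0],[0,0,-0.7]]])

```text
clock: 2.1
eef_pos: [601.7, -108.6, 271.9]
tool_rot: [-3.141, -0.001, 1.822]
force: [0.4, -0.2, -0.1]
width: 30.2
gripper_force: 0.0
```

>>> send_rows(series=[[30,[0.1,0,-0.5],[0,0,0.2]],[30,[0,0,-0.5],[0,0,0]],[30,[0,0,-0.4],[0,0,0]],[30,[0,0,-0.25],[0,0,0]],[30,[0,0,0],[0,0,0]]])

```text
clock: 2.72
eef_pos: [606.5, -107.1, 172.3]
tool_rot: [-3.139, -0.001, 1.841]
force: [0.5, -0.2, -0.3]
width: 30.0
gripper_force: 0.0
```

Run:
```python
from cell import get_image
import cv2,numpy as np
o=[]
for n,x,y in(('top',270,120),('scene',200,110)):
    d=get_image(n);o.append(cv2.resize(d['img'][y:y+160,x:x+190],None,fx=2.1,fy=2.1,interpolation=cv2.INTER_CUBIC))
cv2.imwrite('pics/c1.png',np.hstack(o)[...,::-1])
```

```text
(no output)
```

View pics/c1.png

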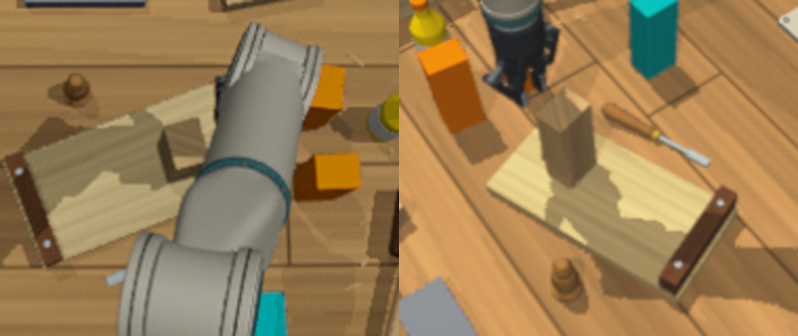

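The fingers stand behind the face, just below the top of the owl (crop about (520,90) against the owl at (567,110)). The path is clear, so I push.

>>> send_rows(series=[[30,[-0.04,0.145,0],[0,0,0]],[30,[-0.04,0.145,0],[0,0,0]],[30,[-0.04,0.145,0],[0,0,0]],[30,[-0.04,0.145,0],[0,0,0]],[30,[-0.03,0.1,0],[0,0,0]],[30,[-0.03,0.1,0],[0,0,0]],[30,[-0.03,0.1,0],[0,0,0]],[30,[-0.03,0.1,0],[0,0,0]]])

```text
clock: 3.82
eef_pos: [593.9, -52.9, 178.6]
tool_rot: [3.133, 0.008, 1.839]
force: [-3.0, -6.9, 31.3]
width: 30.0
gripper_force: 13.0
```

>>> send_rows(series=[[30,[-0.03,0.1,0],[0,0,0]],[30,[-0.03,0.1,0],[0,0,0]],[30,[-0.03,0.1,0],[0,0,0]]])

```text
clock: 4.2
eef_pos: [584.8, -29.7, 173.6]
tool_rot: [3.141, -0.0, 1.841]
force: [-0.0, 0.3, -0.0]
width: 29.9
gripper_force: 0.0
```

Run:
```python
from cell import get_image
import cv2,numpy as np
o=[]
for n,x,y in(('top',250,120),('scene',200,110)):
    d=get_image(n);np.savez(n+'1.npz',**d);o.append(cv2.resize(d['img'][y:y+160,x:x+190],None,fx=2.1,fy=2.1,interpolation=cv2.INTER_CUBIC))
cv2.imwrite('pics/c2.png',np.hstack(o)[...,::-1])
```

```text
(no output)
```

View pics/c2.png

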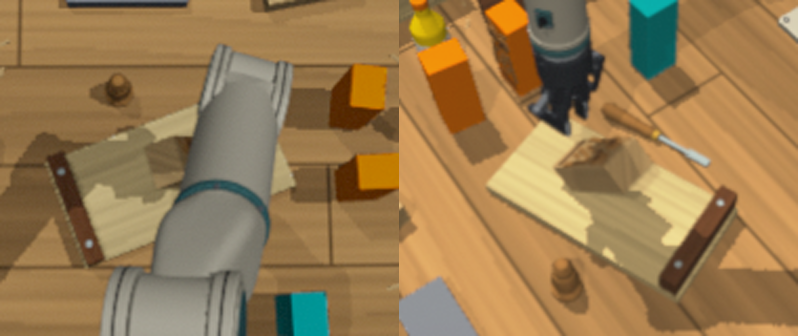

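The owl seems to be tipping over with its face up (crop about (605,165)), possibly still falling. I back off and look again.

>>> send_rows(series=[[30,[0.05,-0.3,0.4],[0,0,0]],[30,[0.1,-0.4,0.3],[0,0,0]],[30,[0.1,-0.4,0],[0,0,0]],[30,[0.05,-0.2,0],[0,0,0]],[30,[0,0,0],[0,0,0]]])

```text
clock: 4.92
eef_pos: [602.6, -109.1, 214.5]
tool_rot: [-3.14, -0.0, 1.839]
force: [0.2, 0.5, 0.4]
width: 29.5
gripper_force: 0.0
```

Run:
```python
from cell import get_image
from h import *
o=[]
for n,x,y in(('top',250,120),('scene',200,110)):
    d=get_image(n);np.savez(n+'1.npz',**d);o.append(cv2.resize(d['img'][y:y+160,x:x+190],None,fx=2.1,fy=2.1,interpolation=cv2.INTER_CUBIC))
    P=cloud(d);c=np.array([517.,169]);u=np.array([-.364,.931]);w=np.array([-.931,-.364])
    q=P[...,:2]-c;a=q@u;b=q@w;m=(np.abs(P[...,2]-72)<10)&(a>-230)&(a<-12)&(np.abs(b)<80)
    m=cv2.morphologyEx(m.astype(np.uint8),cv2.MORPH_OPEN,np.ones((3,3)))>0
    print(n,m.sum(),np.percentile(a[m],[2,50,98]).round(),np.percentile(b[m],[2,50,98]).round(),np.median(P[...,2][m]));print(onplane(d,m,74))
cv2.imwrite('pics/c3.png',np.hstack(o)[...,::-1])
```

```text
top 1005 [-192. -117.  -41.] [-34.   1.  35.] 71.55678178771127
(1005, array([558.6,  60.4]), array([ 67.7, 159.4]), 15.7, [[504.0, 128.0], [548.0, -26.0], [613.0, -7.0], [570.0, 146.0]])
scene 970 [-194. -115.  -40.] [-39.  -6.  30.] 72.23263516445398
(970, array([563.8,  63.5]), array([ 71.8, 161.8]), 15.4, [[508.0, 132.0], [551.0, -24.0], [620.0, -5.0], [577.0, 151.0]])
```

View pics/c3.png

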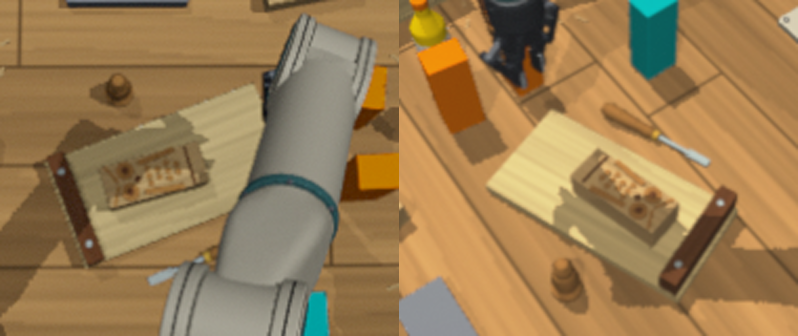

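The owl lies on its back with the carved face up: top crop (153,175), with its head towards the stop. The gap is about 38 mm, and it needs about 6° more yaw. Now I go behind the foot, aligned to the board.

>>> send_rows(series=[[30,[0,0.4,-0.3],[0,0,0.4]],[30,[-0.05,0.4,-0.4],[0,0,0.4]],[30,[0,0,-0.5],[0,0,0.4]],[30,[0,0,-0.5],[0,0,0]],[30,[0,0,-0.5],[0,0,0]],[30,[0,0,-0.4],[0,0,0]],[30,[0,0,-0.2],[0,0,0]],[30,[0,0,0],[0,0,0]]])

```text
clock: 6.02
eef_pos: [599.5, -59.8, 46.7]
tool_rot: [-3.14, -0.001, 1.946]
force: [-0.3, 0.3, 1.1]
width: 30.0
gripper_force: 0.0
```

>>> send_rows(series=[[30,[-0.045,0.11,0],[0,0,0]],[30,[-0.045,0.11,0],[0,0,0]],[30,[-0.045,0.11,0],[0,0,0]],[30,[-0.045,0.11,0],[0,0,0]],[30,[-0.045,0.11,0],[0,0,0]],[30,[-0.045,0.11,0],[0,0,0]]])

```text
clock: 6.78
eef_pos: [584.1, -21.1, 47.5]
tool_rot: [3.141, 0.001, 1.945]
force: [0.7, -0.6, 0.5]
width: 30.1
gripper_force: 0.0
```

>>> send_rows(series=[[30,[-0.035,0.09,0],[0,0,0]],[30,[-0.035,0.09,0],[0,0,0]],[30,[-0.035,0.09,0],[0,0,0]],[30,[-0.035,0.09,0],[0,0,0]]])

```text
clock: 7.28
eef_pos: [575.3, 1.0, 47.3]
tool_rot: [3.142, -0.0, 1.945]
force: [0.9, -1.5, 0.4]
width: 29.7
gripper_force: 0.0
```

```bash
cat > look.py <<'E'
from cell import get_image
from h import *
import sys
o=[]
for n,x,y in(('top',250,120),('scene',200,110)):
    d=get_image(n);o.append(cv2.resize(d['img'][y:y+160,x:x+190],None,fx=2.1,fy=2.1,interpolation=cv2.INTER_CUBIC))
    P=cloud(d);c=np.array([517.,169]);u=np.array([-.364,.931]);w=np.array([-.931,-.364])
    q=P[...,:2]-c;a=q@u;b=q@w;m=(np.abs(P[...,2]-72)<6)&(a>-200)&(a<20)&(np.abs(b)<60)
    m=cv2.morphologyEx(m.astype(np.uint8),cv2.MORPH_OPEN,np.ones((3,3)))>0
    print(n,m.sum(),np.percentile(a[m],[2,50,98]).round(),np.percentile(b[m],[2,50,98]).round());print(onplane(d,m,74))
cv2.imwrite(sys.argv[1],np.hstack(o)[...,::-1])
E
python3 look.py pics/c4.png
```

```text
top 231 [-99. -54.  -6.] [-25. -11.  16.]
(231, array([543. , 121.3]), array([36. , 98.1]), 20.4, [[509.0, 161.0], [543.0, 69.0], [577.0, 82.0], [543.0, 174.0]])
scene 931 [-160.  -82.   -7.] [-28.   2.  35.]
(931, array([545.2,  89.6]), array([ 68.9, 162. ]), 20.3, [[485.0, 154.0], [541.0, 2.0], [606.0, 26.0], [549.0, 178.0]])
```

View pics/c4.png

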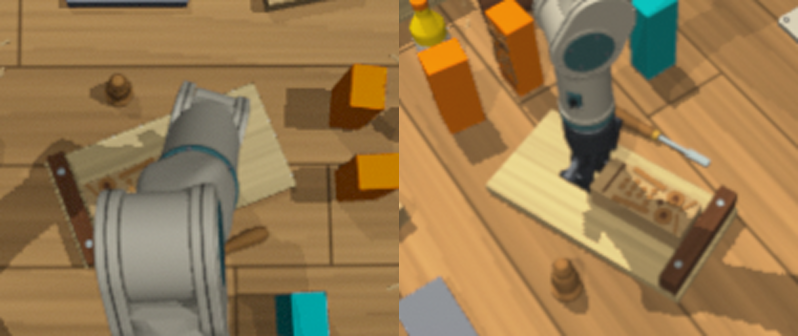

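The owl has aligned to about 20°, matching the board, and its head is some 6 mm from the stop (crop (700,220)). I continue slowly until the force rises.

>>> send_rows(series=[[30,[-0.02,0.045,0],[0,0,0]],[30,[-0.02,0.045,0],[0,0,0]],[30,[-0.02,0.045,0],[0,0,0]]])

```text
clock: 7.75
eef_pos: [573.1, 4.9, 47.7]
tool_rot: [3.14, 0.006, 1.943]
force: [3.1, -11.8, 0.5]
width: 30.0
gripper_force: 0.0
```

>>> send_rows(series=[[30,[-0.01,0.03,0],[0,0,0]],[30,[-0.01,0.03,0],[0,0,0]]])

```text
clock: 8.0
eef_pos: [572.9, 4.9, 48.1]
tool_rot: [3.139, 0.01, 1.941]
force: [4.3, -17.0, 1.1]
width: 29.7
gripper_force: 0.0
```

The force went up to 17 N with no further motion, so the owl is against the stop. I back off along the push line, lift and check.

>>> send_rows(series=[[30,[0.1,-0.25,0],[0,0,0]],[30,[0.2,-0.5,0],[0,0,0]],[30,[0.2,-0.5,0],[0,0,0]],[30,[0,0,0.8],[0,0,0]],[30,[0,0,0.8],[0,0,0]],[30,[0,-0.3,0.8],[0,0,0]],[30,[0,-0.3,0.5],[0,0,0]],[30,[0,0,0],[0,0,0]]])

```text
clock: 9.0
eef_pos: [601.8, -100.7, 224.0]
tool_rot: [3.137, 0.003, 1.943]
force: [-0.4, 0.7, -1.1]
width: 30.2
gripper_force: 0.0
```

```bash
python3 look.py pics/c5.png
```

```text
top 807 [-156.  -80.   -5.] [-22.   9.  38.]
(807, array([537.7,  90.9]), array([ 65.4, 158.7]), 21.6, [[478.0, 153.0], [536.0, 5.0], [597.0, 29.0], [539.0, 177.0]])
scene 920 [-157.  -79.   -5.] [-27.   3.  36.]
(920, array([542.3,  92.6]), array([ 69.5, 159.7]), 21.3, [[481.0, 154.0], [539.0, 6.0], [604.0, 31.0], [546.0, 180.0]])
```

View pics/c5.png

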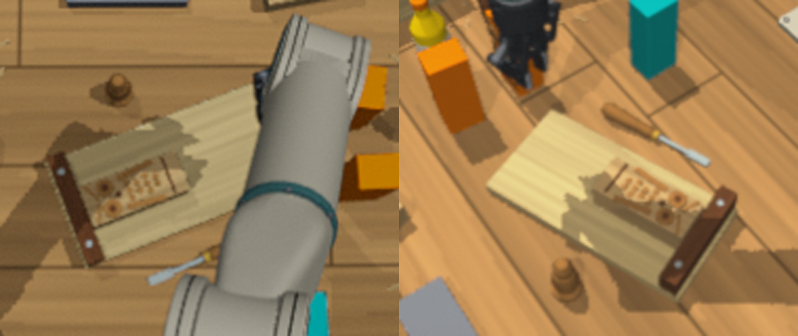

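The owl lies face up with its head against the stop, at 21.5° to match the board. Bystanders are unmoved and the arm is clear.

```bash
python3 -c "
from cell import ctrl
print(ctrl.finish_job())"
```

```text
the job is handed in; nothing more can be done
None
```

I tipped the owl onto its back, pushed it by its foot end until its head sat snug and square against the stop (17 N push, no further motion; yaw matches the board to within about 1°), and handed the job in; no verdict came back.

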